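# Load the next pan into the leak tester and run its stiff carriage home

### The arm

A 6-joint arm with a two-finger parallel gripper is mounted at the origin on the work surface. World frame = base frame: x ahead of the robot, y to its left, z up, the work surface at z = 0. Lengths are in mm, angles in rad, forces in N, time in s.
With the tool pointing down it reaches from about 275 to 1000 mm from the base axis. Payload 8.4 kg.
Tool frame: the origin (TCP) lies at the very end of the fingers, on their centre line; the grasp point (between the pads) lies 19 mm behind it; z points along the fingers, x is the direction in which the jaws open and shut, and the axes are right-handed (so a half turn about z gives the same grasp; the last joint's range is limited). The gripper opens to 85 mm and grips with 20 to 120 N. Pads are 22 mm wide; open, the fingers measure 114 mm over their backs; the gripper's body (76 mm by 85 mm) begins 54 mm behind the grasp point. The pads swing forward as they close: fully open they stand 13 mm farther back than shut.
Start: joints at [-1.248, 0.353, 1.633, -0, 1.155, -0.002], TCP at [199.448, -592.325, 231.281] pointing down, gripper open.
Joint ranges: [-2.63, 2.63], [-0.92, 2.1], [0.06, 2.66], [-1.3, 4.44], [0, 2.69], [-3.02, 3.02]. Speed limits (rad/s): [2.22, 2.22, 2.79, 3.14, 3.14, 3.14].

### API

Orientations are given as [roll, pitch, yaw] about the fixed x, y, z axes, in that order (R = Rz(yaw) Ry(pitch) Rx(roll)).
In Python, from rig import r gives the robot as it stands. The module is installed in compiled form; this text tells all that it offers.
- The arm moves only by the tool apply_moves, never from a script. Its argument "targets" is a list that holds one entry, the list of rows, each a list of 7 numbers: the gripper's target within -1 to 1 (fully open at 1, half-way at 0, shut at -1), then the shift along the tool's x, y, z in cm, then the turn, a rotation vector about the tool's x, y, z in degrees. A call has 1 to 8 rows; each row is the pose to reach, as a shift and turn from the pose measured when the call began, along the tool's axes at that moment; what a row does not reach only later rows make up. A row lasts 1/10 s, in which the tool goes at most 50 mm and 8.59 degrees, less where a joint would pass 70% of its speed; a pose out of reach is approached as far as the arm can. A call with a gripper value outside its range is refused whole. The fingers move at their own pace and stop on an object; "newtons" is the grip in N (left out, the last holds). Time passes only in rows, so rows that repeat a pose let the fingers close. It gives the time, the measured TCP pose, the force and the opening at its end, in the units of the state.
- r.sense(): the state, without advancing time (a new reading comes with each control period).
- r.grab_frame(name): name is "scene" or "top" or "wrist"; returns a dict with "pixels" (384x512x3 uint8, red, green, blue), "fov_y" (degrees; the focal length in pixels is half the picture's height over the tangent of half this angle, whatever the lens; pixels are square), "cx", "cy" (the principal point, pixels), "R" (3x3) and "t" (3): a world point X has camera coordinates R X + t; the wrist camera has in their place "mount" (4x4, takes a point from camera to tool coordinates, whose origin is the TCP and whose axes are the tool frame's). Camera axes: x right, y down, z forward; pixel columns grow to the right and rows downward; lengths in mm; the calibration is good to about 2 mm. A picture is of the moment at which its call begins: read the wrist's pose just before it. There is no depth.
- r.sign_off(): hands the job in, once; it reports no verdict.
The state is a dict: "clock": time; "qpos": joint angles; "qvel": joint speeds; "joint_efforts": joint torques, N m; "eef_pos": TCP position; "tcp_rot": TCP orientation; "contact_force": force on the tool from outside, world axes, zero at the start; "wrist_torque": the same for the moment, N m; "opening": opening from 0.0 (shut) to 1.0 (fully open).
Only numpy, scipy, OpenCV 4.12 (cv2) and the standard library are available. Lean on these libraries where they do the work, as an engineer would, in place of code of your own. Each camera call takes 0.05 s, during which the arm holds its last target. There are 200 camera calls.

### The job

Take just the top pan off the nested stack, leaving the two below in place, and set it down flange-down on the leak tester's carriage, flat on the black gasket pad between the brass pins. Then push the carriage by its yellow end plate all the way in under the test head until it rests against its end stop: it is stuck at the loading end and lets go suddenly, so ease it home without slamming it or jamming it hard into the stop. Leave everything else on the bench where it is.

Things in the scene. Friction and masses are not known exactly. Their poses are not given: they have to be found in the camera images.
- pan_top: top one of 3 identical nested pressed-steel pans, 0.22 kg, flange down, dome up. Origin: centre of flange underside; x along its length, z up; same either way round. Flange 124 x 90 mm, 2 thick. Dome 98 x 63 mm at the flange, 86 x 51 at its flat top 42 mm above the origin, walls lean in 8 deg: grip across the 63 mm. Pans nest 18 mm apart with 1 mm play; raised straight by 45 mm it is clear
- pan_mid: the middle pan of the stack, the same in size and axes; it starts with its origin 18 mm above the table, and stays there
- pan_low: the bottom pan of the stack, the same in size and axes; it stands on the table and stays there
- carriage (a joint): travel of the carriage, m: 0 = open loading end, 0.170 = home against the end stop hidden under the test head. Starts between 0 and 0.020. A brake pad, sticky with old oil, grips it up to about 0.024 (some 10 to 22 N to push); beyond that it runs freely (1 to 2 N). It stays where it is left. Weighs about 1.1 kg
- nest (a point): centre of the top of the black gasket pad on the carriage, 50 mm above the table: the pan's origin belongs here, its length along y. y = push direction to the test head, z up. Pointed brass pins 12 mm thick, 10 mm above the pad, stand 4 mm clear of the flange: on both long sides at y +-42 mm, and 2 past the end nearer the head; the yellow plate stands 8 mm past the other end
- push_face (a point): middle of the outer face of the carriage's yellow end plate, the face to push on, 62 mm above the table, 82 mm behind nest (moves with it, same axes: push along +y). The plate is upright, 100 mm wide across x, 12 mm thick, from 36 to 85 mm above the table; only the 12 mm base plate and 26 mm high rails lie under it
- tester: fixed bench leak tester. Origin on the table under the middle of the guard's front; y = push direction. Base 220 mm wide, y -185 to 220 mm. A yellow-framed clear guard, 220 mm wide, hangs at y 0 from 140 to 260 mm above the table, behind it the test head, up to 340 mm. With the carriage home push_face is level with the guard: an upright hand would hit it, so lean the tool back 30 to 45 deg to push
- clutch_pack: bystander: pack of brown friction plates, a disc 124 mm across, 27 mm high
- valve_body: bystander: cast aluminium valve body with channels, about 260 x 130 x 37 mm
- oil_filter: bystander: flat black filter, 120 x 85 x 26 mm
- parts_dish: bystander: steel bowl, 110 mm across, 35 mm high
- screwdriver: bystander: screwdriver with red handle, 180 mm
- wrench: bystander: steel wrench, 180 mm
- fluid_bottle: bystander: white bottle with red cap, 70 mm across, 170 mm high
- cleaner_can: bystander: can with black cap, 60 mm across, 160 mm high
Things that resemble listed ones, but are neither listed nor needed, are in the scene too. What is shaped like the pan_top but brown is not meant.

How it is judged (in metres and radians):
On the way:
1. the top pan sits flat on the gasket pad between the pins, let go (x of pan_top in the frame of nest between -0.008 and 0.008 m and y of pan_top in the frame of nest between -0.01 and 0.01 m and z of pan_top in the frame of nest between -0.003 and 0.003 m and angle between pan_top's own z axis and vertical below 0.05 rad and angle between the x axis of pan_top and the y axis of nest, either way round below 0.15 rad and contact force between the fingers and pan_top below 0.2 N and linear speed of pan_top below 0.02 m/s), for 0.3 s.
At the end, for the whole second after the job is handed in: Carriage at rest against its end stop (joint above 0.167), the top pan at rest flat on its pad (8 mm across, 10 mm along, 3 mm in height, tilt 0.05 rad, length along the rails within 0.15 rad); the other two pans within 15 mm of their start (value of joint carriage above 0.167 m and velocity of joint carriage below 0.01 m/s and x of pan_top in the frame of nest between -0.008 and 0.008 m and y of pan_top in the frame of nest between -0.01 and 0.01 m and z of pan_top in the frame of nest between -0.003 and 0.003 m and angle between pan_top's own z axis and vertical below 0.05 rad and angle between the x axis of pan_top and the y axis of nest, either way round below 0.15 rad and linear speed of pan_top below 0.01 m/s and distance of each of pan_mid, pan_low from where it was at the start of the episode below 0.015 m); the robot touches nothing.
It fails at once if the middle or the bottom pan is dragged up, by more than 12 mm (height (world z) of pan_mid above 0.03 m or height (world z) of pan_low above 0.012 m).
It fails at once if the top pan is dropped: it moves faster than 0.5 m/s with no finger on it (linear speed of pan_top above 0.5 m/s and contact force between the fingers and pan_top below 0.1 N).
It fails at once if the carriage slams home: it goes faster than 0.15 m/s in the last 10 mm of its travel (value of joint carriage above 0.16 m and velocity of joint carriage above 0.15 m/s).
It fails at once if the carriage is pressed with more than 60 N by the fingers (contact force between the fingers and carriage above 60 N).
It fails at once if a bystander is moved by more than 30 mm (distance of any of clutch_pack, valve_body, oil_filter, parts_dish, screwdriver, wrench, fluid_bottle, cleaner_can from where it was at the start of the episode above 0.03 m).
It also fails if it takes over 69 s, if anything falls off the work surface, if the arm or the gripper's body presses on something with over 40 N, if the wrist force passes 120 N, or if a joint passes its speed limit or range.

## Working session

There is one attempt and no reset: what is moved stays moved. The work goes in short steps, Python scripts to look and compute and a tool call to move; the robot and the scene stay as the last step left them, time stands still between calls to the robot, and variables do not carry over. Pictures are saved under pics/ and viewed, about 8 in all and at most 12, crops included, and the job is handed in when it is done.

Besides the shell and the picture viewer there is one more tool, called after ">>>" as name(argument=value, ...), one argument or row to a line, values as JSON. apply_moves: Moves the arm, as the interface text tells. Its arguments: {"type":"object","properties":{"targets":{"type":"array"},"newtons":{"type":"number"}},"required":["targets"]}

```bash
mkdir -p pics; cat > h.py <<'E'
import numpy as np, cv2
from rig import r
from scipy.spatial.transform import Rotation as Ro
def cam(f,pose=None):
    K=f['pixels'].shape[0]/2/np.tan(np.radians(f['fov_y'])/2)
    if 'R' in f: R=np.array(f['R']);t=np.array(f['t'])
    else:
        p,rot=pose; M=np.array(f['mount']); T=np.eye(4); T[:3,:3]=rot; T[:3,3]=p
        W=np.linalg.inv(T@M); R=W[:3,:3];t=W[:3,3]
    return K,f['cx'],f['cy'],R,t
def back(c,u,v,z):
    K,cx,cy,R,t=c; d=R.T@np.array([(u-cx)/K,(v-cy)/K,1]); o=-R.T@t
    return o+d*(z-o[2])/d[2]
def proj(c,X):
    K,cx,cy,R,t=c; p=R@np.array(X,float)+t; return p[:2]/p[2]*K+[cx,cy]
def pose():
    s=r.sense(); return np.array(s['eef_pos']),Ro.from_euler('xyz',s['tcp_rot']).as_matrix() if np.size(s['tcp_rot'])==3 else np.array(s['tcp_rot'])
def move(target,rpy=None):
    "cm shift & deg rotvec in tool axes"
    p,R=pose(); out=list(R.T@(np.array(target)-p)/10)
    if rpy is not None: out+=list(np.degrees(Ro.from_matrix(R.T@Ro.from_euler('xyz',rpy).as_matrix()).as_rotvec()))
    return np.round(out,2)
def save(f,n,box=None,s=1):
    im=f['pixels'][:,:,::-1]
    if box: im=im[box[1]:box[3],box[0]:box[2]]
    cv2.imwrite('pics/'+n,cv2.resize(im,None,fx=s,fy=s,interpolation=cv2.INTER_CUBIC))
E
python3 - <<'E'
from h import *
import pickle
print(r.sense())
for n in ('scene','top'):
    f=r.grab_frame(n); save(f,n+'.png',s=1.5); pickle.dump(f,open(n+'.pkl','wb')); print(n,f['fov_y'],f['cx'],f['cy'],-np.array(f['R']).T@np.array(f['t']))
print(r.grab_frame('wrist')['mount'])
E
```

```text
{'clock': 0.0, 'qpos': array([-1.24844943e+00,  3.53654038e-01,  1.63417762e+00,  2.76323523e-05,
        1.15518163e+00, -2.36531889e-03]), 'qvel': array([-0.00228549, -0.00024304,  0.00057952,  0.00057853, -0.00178107,
       -0.00083986]), 'joint_efforts': array([-1.08431213e-03, -6.05242109e+01, -3.42070198e+01, -6.65520179e-05,
        9.12227231e-03, -5.62369632e-05]), 'eef_pos': array([ 199.26910393, -591.85880467,  230.53939423]), 'tcp_rot': array([-3.14156403e+00,  1.42057295e-03, -1.24609526e+00]), 'contact_force': array([0.1711505 , 0.20368383, 0.61281874]), 'wrist_torque': array([0.06559258, 0.07579731, 0.00761849]), 'opening': 1.0004334258861929}
scene 53.10665832978384 254.88225227453415 194.0723823364536 [1072.95617923  715.10609445  790.6558094 ]
top 48.03521619634311 254.83619071432128 181.98405718108987 [ 396.46173498    2.58047565 1559.20959965]
[[ 9.99998910e-01 -1.45867513e-03 -2.30367392e-04 -3.46176029e-01]
 [ 1.46781556e-03  9.64640582e-01  2.63564779e-01 -6.67671476e+01]
 [-1.62233652e-04 -2.63564830e-01  9.64641671e-01 -1.42843862e+02]
 [ 0.00000000e+00  0.00000000e+00  0.00000000e+00  1.00000000e+00]]
```

View pics/top.png

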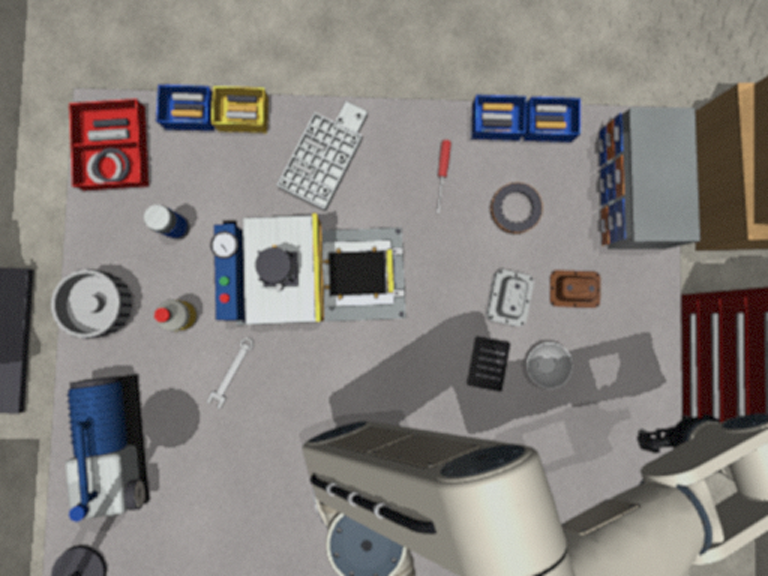

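View pics/scene.png

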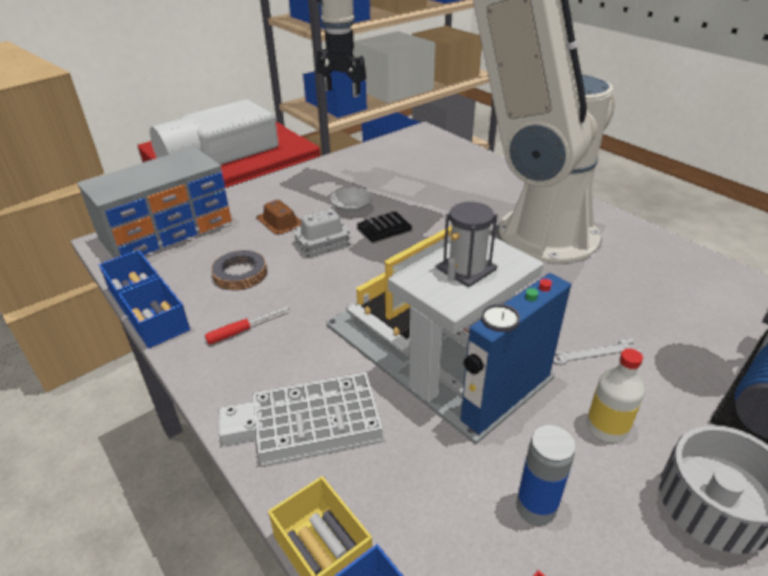

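The top picture shows the grey nested stack at about (510,297) and the carriage with its black pad at (358,272). Its yellow plate is at (390,272), with the head to the left (+y). Possible mix-ups are the brown pan at (575,288), the valve body at (320,160) and the black filter at (488,363). By the description I choose the grey stack at (510,297). I'll check it in a close crop.

```bash
python3 - <<'E'
from h import *
import pickle
f=pickle.load(open('top.pkl','rb')); a=f['pixels'][:,:,::-1]
A=cv2.resize(a[165:230,310:375],(390,390),interpolation=cv2.INTER_CUBIC)
B=cv2.resize(a[145:220,205:280],(390,390),interpolation=cv2.INTER_CUBIC)
cv2.imwrite('pics/crop.png',np.hstack([A,B]))
c=cam(f)
for n,u,v,z in [('stack',510,297,78),('pad',358,272,50),('plate',390,272,85),('guardL',320,214,260),('guardR',322,322,260),('baseSE',404,318,12),('baseNE',404,228,12)]: print(n,back(c,u/1.5,v/1.5,z).round(0))
E
```

```text
stack [ 459. -316.   78.]
pad [509.  36.  50.]
plate [509. -38.  85.]
guardL [609. 112. 260.]
guardR [391. 100. 260.]
baseSE [405. -76.  12.]
baseNE [622. -71.  12.]
```

View pics/crop.png

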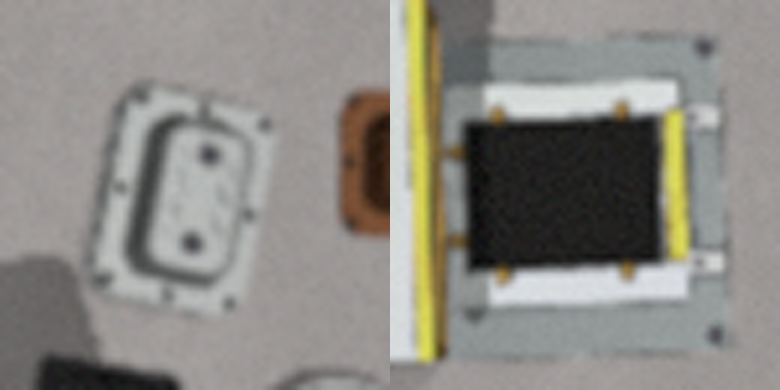

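The crop shows the grey stack with its dome top centred near crop (200,203) and its length tilted about 11°. The empty black pad has corners at about (468,122) to (658,265), with the yellow plate to its right. Neither the brown pan nor anything else grey fits. I'll convert these points and go above the stack.

```bash
python3 - <<'E'
from h import *
import pickle
f=pickle.load(open('top.pkl','rb')); c=cam(f)
A=lambda u,v,z: back(c,310+u/6,165+v/6,z)[:2]
B=lambda u,v,z: back(c,205+u/5.2,145+v/5.2,z)[:2]
def ang(d): return np.degrees(np.arctan2(d[1],d[0]))
P=[A(*q,38) for q in [(135,82),(275,112),(235,318),(92,285)]]
print('flange',np.mean(P,0),np.linalg.norm(P[1]-P[0]),np.linalg.norm(P[2]-P[1]),[ang(P[0]-P[3]),ang(P[1]-P[2])])
print('dometop',A(200,203,78))
Q=[B(*q,50) for q in [(78,122),(268,121),(268,266),(78,268)]]
print('pad',np.mean(Q,0),np.linalg.norm(Q[1]-Q[0]),np.linalg.norm(Q[2]-Q[1]))
print('guard',ang(B(25,0,260)-B(38,355,260)),'plate top', B(284,110,85),B(290,260,85),'base',ang(B(325,38,12)-B(337,350,12)))
th=np.radians(-11)
print(pose()[0])
E
```

```text
flange [ 460.67331051 -326.84360402] 84.84058001859319 124.30470266340741 [np.float64(-11.153266055038667), np.float64(-10.428246559300755)]
dometop [ 456.89633555 -327.25752986]
pad [505.86931976  37.16554698] 128.49592319243945 98.21700401487703
guard 4.046798623314256 plate top [561.15061782 -35.32928407] [461.97685946 -41.85423816] base 3.5949450202515916
[ 199.33459726 -591.9511757   230.69896836]
```

```bash
python3 - <<'E'
from h import *
print(move([459,-327,230],[np.pi,0,np.radians(-101)]))
E
```

```text
[-1.682e+01 -3.306e+01  9.000e-02  2.000e-02  6.000e-02  2.961e+01]
```

>>> apply_moves(
  targets=[
    [[1,-16.8,-33.1,0.1,0,0,29.6],[1,-16.8,-33.1,0.1,0,0,29.6],[1,-16.8,-33.1,0.1,0,0,29.6],[1,-16.8,-33.1,0.1,0,0,29.6],[1,-16.8,-33.1,0.1,0,0,29.6],[1,-16.8,-33.1,0.1,0,0,29.6],[1,-16.8,-33.1,0.1,0,0,29.6],[1,-16.8,-33.1,0.1,0,0,29.6]],
  ],
)

```text
clock: 0.95
eef_pos: [461.4, -324.3, 229.8]
tcp_rot: [3.141, 0.002, -1.761]
contact_force: [-0.0, -0.1, 0.3]
opening: 1.001
```

>>> apply_moves(
  targets=[
    [[1,0,0,0,0,0,0],[1,0,0,0,0,0,0]],
  ],
)

```text
clock: 1.15
eef_pos: [461.5, -323.8, 229.6]
tcp_rot: [3.141, 0.002, -1.759]
contact_force: [-1.1, 0.7, -0.6]
opening: 0.998
```

```bash
python3 - <<'E'
from h import *
import pickle
p=pose(); f=r.grab_frame('wrist'); pickle.dump((f,p),open('w1.pkl','wb')); save(f,'w1.png',s=1.5); c=cam(f,p)
print(p[0],r.sense()['tcp_rot'],r.sense()['qpos'].round(2))
th=np.radians(-11);ex=np.array([np.cos(th),np.sin(th)]);ey=np.array([-ex[1],ex[0]])
for a,b in [(1,1),(1,-1),(-1,-1),(-1,1)]:
  q=np.array([459,-327]); print(1.5*proj(c,[*(q+62*a*ex+45*b*ey),38]),1.5*proj(c,[*(q+43*a*ex+25.5*b*ey),78]))
E
```

```text
[ 461.54792362 -323.82371014  229.58982647] [ 3.14067718e+00  1.49475421e-03 -1.76019153e+00] [-0.62  0.26  1.77  0.    1.12  1.14]
[327.22124658 179.3906342 ] [351.6119856  212.21289338]
[456.74141889 179.72814631] [433.47957016 212.43107428]
[449.79734989 346.86634428] [429.68106746 342.09851944]
[332.16839038 346.52430369] [353.75156388 341.87837811]
```

View pics/w1.png

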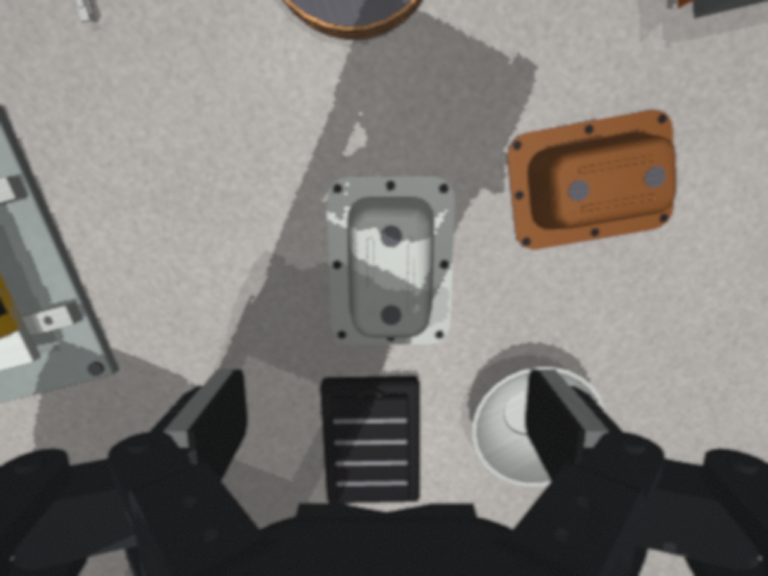

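The wrist view confirms it: the grey stack's flange runs from (328,178) to (452,343), within 2 px of the prediction. I estimate the centre at about (460.5,-327). The bowl and the filter are clear of the finger tracks. Next I go down and grip.

```bash
python3 - <<'E'
from h import *
print(move([460.5,-327,90],[np.pi,0,np.radians(-101)]),move([460.5,-327,42],[np.pi,0,np.radians(-101)]))
E
```

```text
[ 2.700e-01 -1.000e-02  1.396e+01  5.000e-02  9.000e-02  1.500e-01] [ 0.28 -0.02 18.76  0.05  0.09  0.15]
```

>>> apply_moves(
  targets=[
    [[1,0.3,0,4,0,0.1,0.15],[1,0.3,0,8,0,0.1,0.15],[1,0.3,0,11,0,0.1,0.15],[1,0.3,0,14,0,0.1,0.15],[1,0.3,0,16,0,0.1,0.15],[1,0.3,0,17.5,0,0.1,0.15],[1,0.3,0,18.8,0,0.1,0.15],[1,0.3,0,18.8,0,0.1,0.15]],
  ],
)

```text
clock: 2.0
eef_pos: [459.2, -327.2, 40.3]
tcp_rot: [3.139, 0.001, -1.764]
contact_force: [-0.2, 1.0, -0.0]
opening: 0.998
```

>>> apply_moves(
  targets=[
    [[1,0,0,0,0,0,0],[-1,0,0,0,0,0,0],[-1,0,0,0,0,0,0],[-1,0,0,0,0,0,0],[-1,0,0,0,0,0,0],[-1,0,0,0,0,0,0],[-1,0,0,0,0,0,0],[-1,0,0,0,0,0,0]],
  ],
  newtons=40,
)

```text
clock: 2.8
eef_pos: [459.8, -327.3, 41.6]
tcp_rot: [3.14, 0.0, -1.763]
contact_force: [-0.9, 2.3, 7.0]
opening: 0.682
```

```bash
python3 - <<'E'
from h import *
s=r.sense();print(s['opening']*85,s['contact_force'],s['tcp_rot'],s['eef_pos'])
E
```

```text
57.977513290811984 [-0.94599928  2.33040456  6.97263332] [ 3.14002599e+00  1.93734626e-04 -1.76345166e+00] [ 459.78893717 -327.32255061   41.64968943]
```

>>> apply_moves(
  targets=[
    [[-1,0,0,-0.4,0,0,0],[-1,0,0,-1,0,0,0],[-1,0,0,-1.8,0,0,0],[-1,0,0,-2.7,0,0,0],[-1,0,0,-3.6,0,0,0],[-1,0,0,-4.6,0,0,0],[-1,0,0,-5.8,0,0,0],[-1,0,0,-7,0,0,0]],
  ],
)

```text
clock: 3.6
eef_pos: [459.9, -327.4, 112.8]
tcp_rot: [3.14, 0.0, -1.764]
contact_force: [0.4, -0.4, -2.2]
opening: 0.68
```

>>> apply_moves(
  targets=[
    [[-1,0,0,-4,0,0,0],[-1,0,0,-8,0,0,0],[-1,0,0,-11,0,0,0],[-1,0,0,-11,0,0,0]],
  ],
)

```text
clock: 4.0
eef_pos: [462.2, -329.0, 228.2]
tcp_rot: [-3.135, -0.003, -1.764]
contact_force: [0.0, 0.6, -2.2]
opening: 0.679
```

```bash
python3 - <<'E'
from h import *
import pickle
p=pose(); f=r.grab_frame('scene'); g=r.grab_frame('wrist')
a=cv2.resize(f['pixels'][90:220,160:300,::-1],(400,371),interpolation=cv2.INTER_CUBIC); b=cv2.resize(g['pixels'][:,:,::-1],(400,300)); 
im=np.zeros((371,800,3),np.uint8); im[:,:400]=a; im[:300,400:]=b; cv2.imwrite('pics/lift.png',im)
s=r.sense();print(s['opening']*85,s['contact_force'],p[0],s['tcp_rot'])
E
```

```text
57.7496556517947 [ 0.65373027  0.29254791 -2.56169568] [ 462.22776457 -328.98000679  228.21589933] [-3.14156412e+00 -5.12390822e-04 -1.76347141e+00]
```

View pics/lift.png

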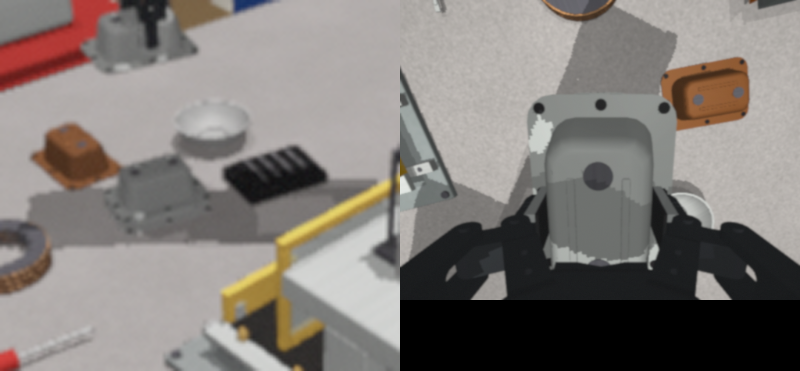

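The lift worked. The wrist view shows one pan in the jaws and the scene view shows the two others still standing at (160,185). The load reads about 2.2 N, which is one pan. I'll work out how the pan sits in the hand and choose a viewing pose for the pad.

```bash
python3 - <<'E'
from h import *
import pickle
f,_=pickle.load(open('w1.pkl','rb')); 
# pan in hand, tool coords: camera->tool with identity pose; flange top at tool z=+3.7 -> origin tool z=5.7
p=(np.zeros(3),np.eye(3)); c=cam(f,p); print(c[0])
for u,v in [(162.6,124),(353,124)]: print('edge',back(c,u,v,3.7))
for ty,tz in [(-90,200),(-110,220),(-110,260),(-130,260)]:
  c=cam(f,(np.array([507.,ty,tz]),Ro.from_euler('xyz',[np.pi,0,np.radians(3)]).as_matrix()))
  print(ty,tz,[proj(c,[x,y,50]).round(0).tolist() for x,y in [(462,-20),(551,-20),(506,37),(462,99),(551,99)]], proj(c,[507,ty+62,tz-4]))
print(move([507,-110,260],[np.pi,0,np.radians(3)]))
E
```

```text
311.06371659933967
edge [-43.62153303 -61.96747219   3.7       ]
edge [ 43.66181074 -61.83918597   3.7       ]
-90 200 [[212.0, 107.0], [310.0, 112.0], [264.0, 40.0], [214.0, -47.0], [324.0, -41.0]] [264.82046146 123.94177063]
-110 220 [[215.0, 85.0], [308.0, 90.0], [265.0, 21.0], [217.0, -63.0], [322.0, -57.0]] [264.82046146 123.94177063]
-110 260 [[220.0, 89.0], [302.0, 93.0], [264.0, 32.0], [222.0, -41.0], [313.0, -35.0]] [264.82046146 123.94177063]
-130 260 [[220.0, 69.0], [304.0, 73.0], [265.0, 10.0], [223.0, -65.0], [315.0, -59.0]] [264.82046146 123.94177063]
[-2.2240e+01 -4.3000e-01 -3.6500e+00  3.0000e-02 -2.0000e-02 -1.0404e+02]
```

```bash
python3 - <<'E'
from h import *
import pickle
f,_=pickle.load(open('w1.pkl','rb')); 
for ty,tz,a in [(-110,230,20),(-110,230,25),(-130,200,25),(-120,200,30)]:
  c=cam(f,(np.array([507.,ty,tz]),Ro.from_euler('xyz',[np.pi+np.radians(a),0,np.radians(3)]).as_matrix()))
  print(ty,tz,a,[proj(c,[x,y,50]).round(0).tolist() for x,y in [(462,-20),(551,-20),(506,37),(462,99),(551,99)]],(-c[3].T@c[4]).round(0))
print(move([507,-120,230],[np.pi,0,np.radians(-46)]),move([507,-120,230],[np.pi,0,np.radians(3)]))
E
```

```text
-110 230 20 [[221.0, 153.0], [302.0, 157.0], [263.0, 104.0], [227.0, 49.0], [306.0, 53.0]] [506. -96. 387.]
-110 230 25 [[221.0, 168.0], [301.0, 172.0], [263.0, 122.0], [229.0, 71.0], [304.0, 74.0]] [ 507. -110.  388.]
-130 200 25 [[220.0, 142.0], [305.0, 146.0], [265.0, 93.0], [227.0, 39.0], [308.0, 42.0]] [ 507. -130.  358.]
-120 200 30 [[220.0, 166.0], [304.0, 170.0], [264.0, 119.0], [228.0, 68.0], [306.0, 72.0]] [ 507. -134.  357.]
[-2.126e+01 -6.200e-01 -6.500e-01  1.000e-02 -3.000e-02 -5.504e+01] [-2.1260e+01 -6.2000e-01 -6.5000e-01  3.0000e-02 -2.0000e-02 -1.0404e+02]
```

>>> apply_moves(
  targets=[
    [[-1,-3,0,-0.6,0,0,-8],[-1,-6,-0.1,-0.6,0,0,-16],[-1,-9,-0.2,-0.6,0,0,-24],[-1,-12,-0.3,-0.6,0,0,-32],[-1,-15,-0.4,-0.6,0,0,-40],[-1,-18,-0.5,-0.6,0,0,-48],[-1,-20,-0.6,-0.6,0,0,-55],[-1,-20,-0.6,-0.6,0,0,-58]],
  ],
)

```text
clock: 4.9
eef_pos: [503.6, -129.8, 227.8]
tcp_rot: [3.14, 0.003, -0.744]
contact_force: [-0.1, -0.0, -1.8]
opening: 0.676
```

```bash
python3 - <<'E'
from h import *
print(pose()[0],r.sense()['tcp_rot'],r.sense()['opening'])
print(move([507,-130,210],[np.pi+np.radians(25),0,np.radians(3)]))
E
```

```text
[ 503.63860702 -129.7853729   227.81327443] [ 3.14026872e+00  2.96565353e-03 -7.44427615e-01] 0.67602418035719
[  0.27  -0.21   1.78  23.66  -9.77 -44.95]
```

>>> apply_moves(
  targets=[
    [[-1,0.1,-0.1,0.3,4,-1.6,-7.5],[-1,0.1,-0.1,0.6,8,-3.3,-15],[-1,0.2,-0.1,1,12,-4.9,-22.5],[-1,0.2,-0.1,1.3,16,-6.5,-30],[-1,0.2,-0.2,1.5,20,-8.1,-37.5],[-1,0.3,-0.2,1.8,23.7,-9.8,-45],[-1,0.3,-0.2,1.8,23.7,-9.8,-45],[-1,0.3,-0.2,1.8,23.7,-9.8,-45]],
  ],
)

```text
clock: 5.7
eef_pos: [506.4, -130.4, 208.3]
tcp_rot: [-2.705, 0.004, 0.049]
contact_force: [-0.1, 0.1, -2.3]
opening: 0.68
```

>>> apply_moves(
  targets=[
    [[-1,0,0,0,0,0,0],[-1,0,0,0,0,0,0]],
  ],
)

```text
clock: 5.9
eef_pos: [506.1, -129.8, 208.4]
tcp_rot: [-2.706, 0.005, 0.048]
contact_force: [-0.3, -0.2, -2.1]
opening: 0.676
```

```bash
python3 - <<'E'
from h import *
import pickle
p=pose(); f=r.grab_frame('wrist'); pickle.dump((f,p),open('w2.pkl','wb')); save(f,'w2.png',(160,0,360,160),4); c=cam(f,p)
print(p[0],r.sense()['tcp_rot'],r.sense()['opening'])
for x,y in [(462,-20),(551,-20),(506,37),(462,99),(551,99)]: print(4*(proj(c,[x,y,50])-[160,0]))
E
```

```text
[ 506.0868309  -129.83805825  208.35142851] [-2.70552017  0.00419122  0.0483772 ] 0.6748742668224744
[244.01188205 581.06490753]
[579.46262999 595.43228749]
[418.63336234 388.17432333]
[271.76988535 177.0062163 ]
[588.12974865 189.284483  ]
```

View pics/w2.png

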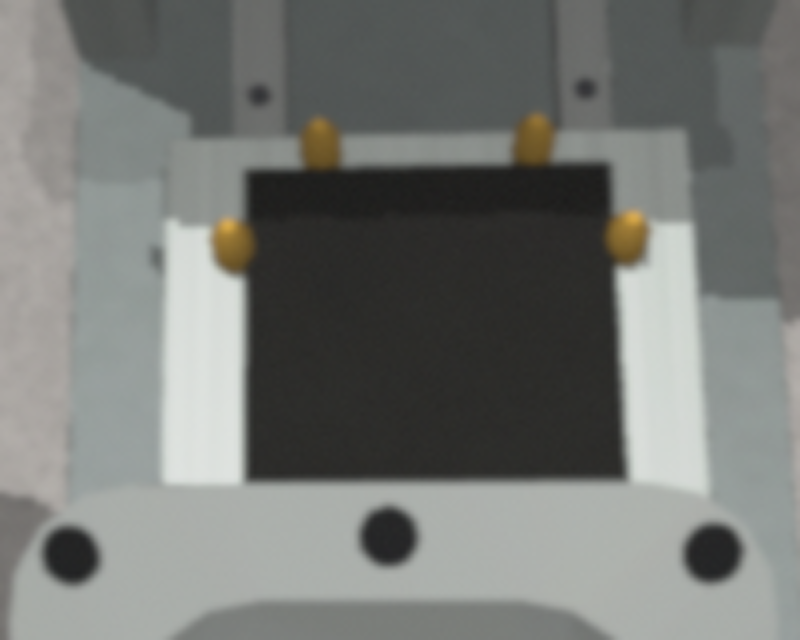

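The wrist view shows the pad's far edge from (247,171) to (609,165). The side pins have their bases near (235,265) and (627,260), and the end pins are at (321,165) and (534,160). The pan's flange is in the foreground.

```bash
python3 - <<'E'
from h import *
import pickle
f,p=pickle.load(open('w2.pkl','rb')); c=cam(f,p)
b=lambda u,v,z: back(c,160+u/4,v/4,z)[:2]
for n,u,v,z in [('farL',247,171,50),('farR',609,165,50),('nearL',246,478,50),('nearR',627,478,50),('sideLtip',233,222,60),('sideRtip',630,214,60),('endLtip',320,121,60),('endRtip',536,117,60),('sideLbase',236,262,50),('sideRbase',626,257,50),('endLbase',321,163,50),('endRbase',534,158,50)]: print(n,b(u,v,z).round(1))
E
```

```text
farL [454.9 100.6]
farR [556.7 106.8]
nearL [460.6   9. ]
nearR [563.1  13.5]
sideLtip [453.8  77.8]
sideRtip [561.1  84.9]
endLtip [475.6 109.4]
endRtip [534.9 113.1]
sideLbase [453.7  72.4]
sideRbase [561.9  78.6]
endLbase [475.6 104. ]
endRbase [535.6 108.1]
```

```bash
python3 - <<'E'
from h import *
print(move([509.5,-20,125],[np.pi,0,np.radians(3.7)]))
E
```

```text
[  0.89  -6.4   12.2  -24.99   0.03  -0.97]
```

>>> apply_moves(
  targets=[
    [[-1,0.1,-0.8,1.5,-5,0,-0.2],[-1,0.3,-1.8,3.5,-10,0,-0.4],[-1,0.5,-3.2,6,-15,0,-0.6],[-1,0.7,-4.5,8.5,-20,0,-0.8],[-1,0.9,-5.7,10.8,-25,0,-1],[-1,0.9,-6.4,12.2,-25,0,-1],[-1,0.9,-6.4,12.2,-25,0,-1],[-1,0.9,-6.4,12.2,-25,0,-1]],
  ],
)

```text
clock: 6.75
eef_pos: [509.7, -20.1, 125.3]
tcp_rot: [-3.141, 0.0, 0.066]
contact_force: [0.9, -0.8, -1.3]
opening: 0.682
```

```bash
python3 - <<'E'
from h import *
print(pose()[0],r.sense()['tcp_rot'],r.sense()['contact_force'],r.sense()['opening'])
print(move([509.5,39,115],[np.pi,0,np.radians(3.7)]))
E
```

```text
[509.72270344 -20.10235819 125.28841941] [-3.14091764e+00  3.65678446e-04  6.56704112e-02] [ 0.89400742 -0.80682614 -1.3341128 ] 0.6821212246126953
[ 0.37 -5.9   1.03 -0.04  0.02  0.06]
```

>>> apply_moves(
  targets=[
    [[-1,0.1,-1.2,0.2,0,0,0],[-1,0.2,-2.4,0.4,0,0,0],[-1,0.2,-3.5,0.6,0,0,0],[-1,0.3,-4.4,0.8,0,0,0],[-1,0.3,-5,1,0,0,0],[-1,0.4,-5.4,1,0,0,0],[-1,0.4,-5.7,1,0,0,0],[-1,0.4,-5.9,1,0,0,0]],
  ],
)

```text
clock: 7.55
eef_pos: [509.9, 39.3, 115.4]
tcp_rot: [-3.141, 0.0, 0.066]
contact_force: [-0.8, 0.1, -2.4]
opening: 0.679
```

>>> apply_moves(
  targets=[
    [[-1,0,0,1,0,0,0],[-1,0,0,2,0,0,0],[-1,0,0,3,0,0,0],[-1,0,0,3.3,0,0,0],[-1,0,0,3.3,0,0,0]],
  ],
)

```text
clock: 8.05
eef_pos: [509.3, 39.1, 81.4]
tcp_rot: [-3.141, 0.002, 0.066]
contact_force: [-0.4, 0.3, -2.2]
opening: 0.677
```

```bash
python3 - <<'E'
from h import *
import pickle
p=pose(); f=r.grab_frame('wrist'); pickle.dump((f,p),open('w3.pkl','wb')); save(f,'w3.png',(140,0,390,180),3.2); c=cam(f,p)
print(p[0],r.sense()['tcp_rot'],r.sense()['opening'],r.sense()['contact_force'])
E
```

```text
[509.25503245  39.12102915  81.40618243] [-3.14095735e+00  1.26144879e-03  6.56970250e-02] 0.6808825539724119 [ 7.15775626e-01 -8.95533419e-04 -2.34444657e+00]
```

View pics/w3.png

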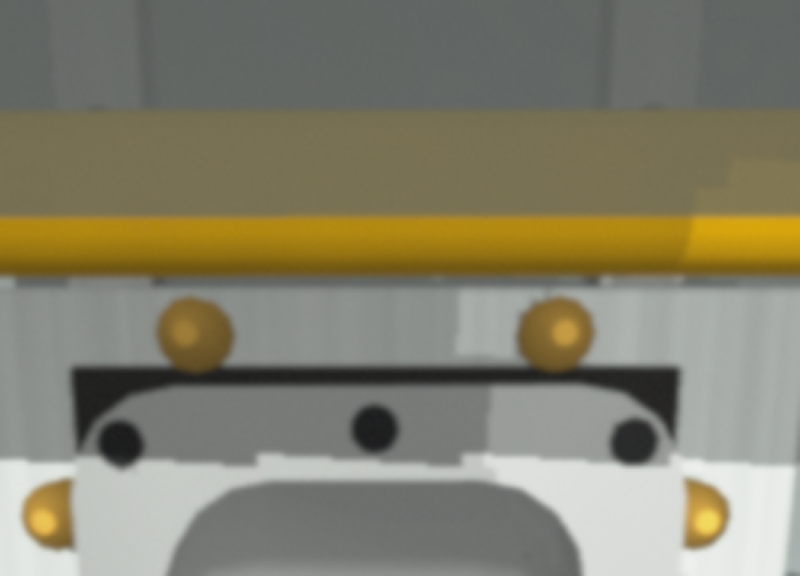

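The pan hovers squarely over the pad. The end pins are at (195,335) and (556,335), the side pins at (48,513) and (703,513), and the flange edges at x 75 and 680. The yellow guard bar at row 240 is not being touched. I'll compute the offsets.

```bash
python3 - <<'E'
from h import *
import pickle
f,p=pickle.load(open('w3.pkl','rb')); c=cam(f,p)
def b(u,v,z): return (p[1].T@(back(c,140+u/3.2,v/3.2,z)-p[0]))[:2].round(1)  # tool axes
for n,u,v,z in [('flL',75,500,77.7),('flR',680,500,77.7),('flfar',375,383,77.7),('padL',74,368,50),('padR',679,368,50),('e1',195,335,55),('e2',556,335,55),('s1',48,513,55),('s2',703,513,55)]: print(n,b(u,v,z))
E
```

```text
flL [-44.1 -47.6]
flR [ 44.9 -47.5]
flfar [  0.1 -64.2]
padL [-50.8 -66.2]
padR [ 51.5 -66.1]
e1 [-29.2 -71.4]
e2 [ 29.6 -71.3]
s1 [-55.7 -42.3]
s2 [ 56.  -42.2]
```

Offsets are under 1 mm, so I lower the pan onto the pad.

>>> apply_moves(
  targets=[
    [[-1,0,0.1,0.6,0,0,0],[-1,0,0.1,1.2,0,0,0],[-1,0,0.1,1.7,0,0,0],[-1,0,0.1,2.1,0,0,0],[-1,0,0.1,2.4,0,0,0],[-1,0,0.1,2.5,0,0,0],[-1,0,0.1,2.55,0,0,0],[-1,0,0.1,2.55,0,0,0]],
  ],
)

```text
clock: 8.9
eef_pos: [509.5, 38.2, 56.7]
tcp_rot: [-3.141, 0.002, 0.066]
contact_force: [-2.5, -0.8, 3.1]
opening: 0.682
```

```bash
python3 - <<'E'
from h import *
print(pose()[0],r.sense()['contact_force'],r.sense()['opening'])
E
```

```text
[509.49976071  38.20828785  56.71483906] [-2.49307368 -0.8023879   3.12461874] 0.6817468345772227
```

>>> apply_moves(
  targets=[
    [[-1,0,0,0,0,0,0],[1,0,0,0,0,0,0],[1,0,0,0,0,0,0],[1,0,0,0,0,0,0],[1,0,0,0,0,0,0],[1,0,0,0,0,0,0],[1,0,0,0,0,0,0],[1,0,0,0,0,0,0]],
  ],
)

```text
clock: 9.7
eef_pos: [509.5, 38.2, 56.7]
tcp_rot: [-3.141, 0.002, 0.066]
contact_force: [-0.2, 0.3, -0.6]
opening: 1.0
```

>>> apply_moves(
  targets=[
    [[1,0,0,-1,0,0,0],[1,0,0,-2.5,0,0,0],[1,0,0,-4,0,0,0],[1,0,0,-6,0,0,0],[1,0,0,-8,0,0,0],[1,0,4,-9,0,0,0],[1,0,8,-9,0,0,0],[1,0,8,-9,0,0,0]],
  ],
)

```text
clock: 10.5
eef_pos: [515.7, -45.0, 148.1]
tcp_rot: [3.141, -0.001, 0.063]
contact_force: [-0.1, 0.4, -0.2]
opening: 1.002
```

```bash
python3 - <<'E'
from h import *
import pickle
p=pose(); f=r.grab_frame('wrist'); pickle.dump((f,p),open('w4.pkl','wb')); save(f,'w4.png',s=1.5)
print(p[0],r.sense()['tcp_rot'],r.sense()['qpos'].round(2))
# push pose candidates
y=np.radians(3.7)
for a in (35,40): print(a,move([514.8,-85,100],[np.pi+np.radians(a),0,y]))
E
```

```text
[515.70417272 -44.99665925 148.06414428] [-3.14124471e+00  4.19167984e-04  6.27419050e-02] [-0.09  0.29  1.94  0.    0.91 -0.15]
35 [-3.000e-01  4.150e+00  4.760e+00  3.498e+01 -1.000e-02 -1.100e-01]
40 [-3.000e-01  4.150e+00  4.760e+00  3.998e+01 -1.000e-02 -1.100e-01]
```

View pics/w4.png

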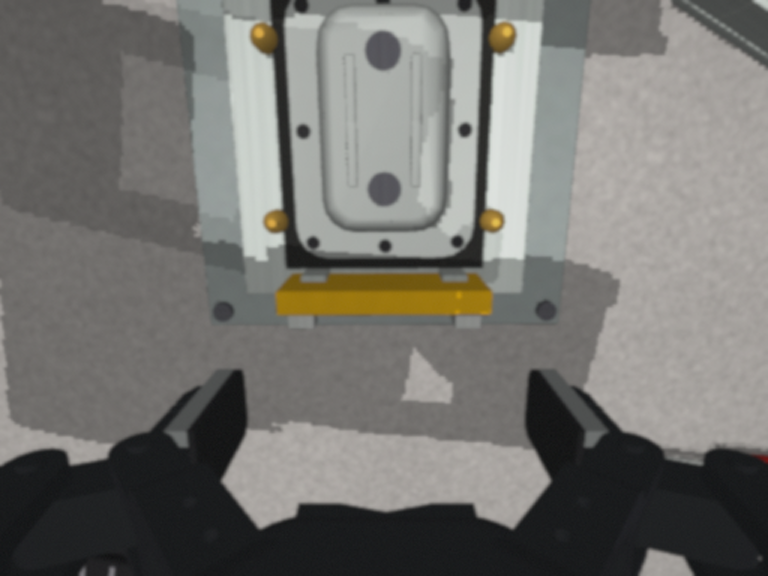

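The pan sits centred between all the pins: flange (285–490, 0–258), dark pad border even on both sides, plate at row 295. Next I shut the gripper, lean back 40° and go behind the plate.

>>> apply_moves(
  targets=[
    [[-1,0,1.5,-0.5,5,0,0],[-1,0,3,0,10,0,0],[-1,-0.1,4,0.5,15,0,0],[-1,-0.1,4.5,1,20,0,0],[-1,-0.2,4.5,2,25,0,0],[-1,-0.3,4.5,3,30,0,0],[-1,-0.3,4.5,4,35,0,0],[-1,-0.3,4.5,4.5,40,0,0]],
  ],
)

```text
clock: 11.35
eef_pos: [515.1, -87.6, 102.5]
tcp_rot: [-2.439, 0.001, 0.063]
contact_force: [0.2, 0.0, 0.7]
opening: -0.0
```

```bash
cat > st.py <<'E'
from h import *
s=r.sense(); p=pose()[0]; y=np.radians(3.7); ey=np.array([-np.sin(y),np.cos(y)]); ex=np.array([ey[1],-ey[0]])
d=p[:2]-np.array([509.6,38.9])
print('p',p.round(1),'rot',s['tcp_rot'].round(3),'F',s['contact_force'].round(1),'nest x,y',(d@ex).round(1),(d@ey).round(1),'op',round(s['opening'],3),s['qpos'].round(2))
E
python3 - <<'E'
from st import *
q=[509.6,38.9]-103*ey
print(move([*q,55],[np.pi+np.radians(40),0,y]))
R=pose()[1]; print('per cm +ey in tool',R.T@[*ey,0])
E
```

```text
p [515.1 -87.6 102.5] rot [-2.439e+00  1.000e-03  6.300e-02] F [0.2 0.  0.7] nest x,y -2.7 -126.6 op -0.0 [-0.53  0.59  1.8   0.6   1.26 -0.93]
[ 0.27  1.27  5.15 -0.25 -0.03 -0.08]
per cm +ey in tool [-0.00141142 -0.76318905  0.64617372]
```

>>> apply_moves(
  targets=[
    [[-1,0.1,0.8,1.7,0,0,0],[-1,0.2,1.3,3.4,0,0,0],[-1,0.3,1.3,4.6,0,0,0],[-1,0.3,1.3,5.1,0,0,0],[-1,0.3,1.3,5.1,0,0,0]],
  ],
)

```text
clock: 11.85
eef_pos: [516.3, -63.1, 55.1]
tcp_rot: [-2.439, 0.001, 0.065]
contact_force: [0.3, -0.2, 0.3]
opening: -0.002
```

>>> apply_moves(
  targets=[
    [[-1,0,-0.23,0.19,0,0,0],[-1,0,-0.46,0.39,0,0,0],[-1,0,-0.69,0.58,0,0,0],[-1,0,-0.84,0.71,0,0,0],[-1,0,-0.92,0.78,0,0,0],[-1,0,-1.0,0.84,0,0,0],[-1,0,-1.07,0.9,0,0,0],[-1,0,-1.15,0.97,0,0,0]],
  ],
)

```text
clock: 12.65
eef_pos: [515.6, -49.1, 55.1]
tcp_rot: [-2.441, 0.001, 0.065]
contact_force: [-2.3, -11.1, 4.6]
opening: -0.002
```

```bash
python3 st.py
```

```text
p [515.6 -49.1  55.1] rot [-2.441e+00  1.000e-03  6.500e-02] F [ -2.3 -11.1   4.6] nest x,y 0.3 -88.2 op -0.002 [-0.47  0.65  1.85  0.65  1.15 -0.97]
```

>>> apply_moves(
  targets=[
    [[-1,0,-0.11,0.1,0,0,0],[-1,0,-0.23,0.19,0,0,0],[-1,0,-0.34,0.29,0,0,0],[-1,0,-0.46,0.39,0,0,0],[-1,0,-0.57,0.48,0,0,0],[-1,0,-0.69,0.58,0,0,0],[-1,0,-0.8,0.68,0,0,0],[-1,0,-0.92,0.78,0,0,0]],
  ],
)

```text
clock: 13.45
eef_pos: [514.9, -38.9, 55.1]
tcp_rot: [-2.444, -0.0, 0.065]
contact_force: [-4.4, -12.2, 5.8]
opening: 0.003
```

```bash
python3 st.py
```

```text
p [514.9 -38.9  55.1] rot [-2.444 -0.     0.065] F [ -4.4 -12.2   5.8] nest x,y 0.3 -78.0 op 0.003 [-0.46  0.64  1.86  0.66  1.13 -0.96]
```

>>> apply_moves(
  targets=[
    [[-1,0,-0.15,0.13,0,0,0],[-1,0,-0.31,0.26,0,0,0],[-1,0,-0.46,0.39,0,0,0],[-1,0,-0.61,0.52,0,0,0],[-1,0,-0.76,0.65,0,0,0],[-1,0,-0.92,0.78,0,0,0],[-1,0,-1.07,0.9,0,0,0],[-1,0,-1.22,1.03,0,0,0]],
  ],
)

```text
clock: 14.25
eef_pos: [513.9, -22.8, 55.1]
tcp_rot: [-2.444, -0.0, 0.065]
contact_force: [0.7, -1.7, -0.5]
opening: -0.002
```

```bash
python3 st.py
```

```text
p [513.9 -22.8  55.1] rot [-2.444 -0.     0.065] F [ 0.7 -1.7 -0.5] nest x,y 0.3 -61.8 op -0.002 [-0.43  0.63  1.88  0.68  1.12 -0.96]
```

>>> apply_moves(
  targets=[
    [[-1,0,-0.31,0.26,0,0,0],[-1,0,-0.61,0.52,0,0,0],[-1,0,-0.92,0.78,0,0,0],[-1,0,-1.22,1.03,0,0,0],[-1,0,-1.53,1.29,0,0,0],[-1,0,-1.83,1.55,0,0,0],[-1,0,-2.14,1.81,0,0,0],[-1,0,-2.44,2.07,0,0,0]],
  ],
)

```text
clock: 15.05
eef_pos: [511.8, 9.5, 54.9]
tcp_rot: [-2.444, -0.0, 0.065]
contact_force: [0.4, -1.5, 1.3]
opening: -0.002
```

>>> apply_moves(
  targets=[
    [[-1,0,-0.31,0.26,0,0,0],[-1,0,-0.61,0.52,0,0,0],[-1,0,-0.92,0.78,0,0,0],[-1,0,-1.22,1.03,0,0,0],[-1,0,-1.53,1.29,0,0,0],[-1,0,-1.83,1.55,0,0,0],[-1,0,-2.14,1.81,0,0,0],[-1,0,-2.44,2.07,0,0,0]],
  ],
)

```text
clock: 15.85
eef_pos: [509.7, 41.8, 54.7]
tcp_rot: [-2.444, -0.0, 0.065]
contact_force: [0.6, -1.5, 0.4]
opening: -0.001
```

```bash
python3 - <<'E'
from st import *
print('per cm +ey in tool',pose()[1].T@[*ey,0])
f=r.grab_frame('wrist'); save(f,'w5.png',s=1.2)
E
```

```text
p [509.7  41.8  54.7] rot [-2.444 -0.     0.065] F [ 0.6 -1.5  0.4] nest x,y 0.3 2.9 op -0.001 [-0.33  0.61  1.94  0.75  1.05 -0.93]
per cm +ey in tool [ 0.00079262 -0.76622717  0.64256929]
```

View pics/w5.png

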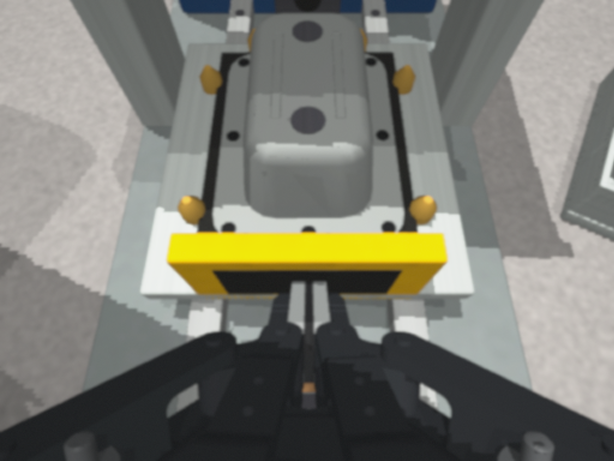

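The carriage is rolling freely under the fingertips and the pan is still centred between the pins. I'll bring it closer, then take small steps so the push against the stop stays soft.

>>> apply_moves(
  targets=[
    [[-1,0,-0.31,0.26,0,0,0],[-1,0,-0.61,0.52,0,0,0],[-1,0,-0.92,0.77,0,0,0],[-1,0,-1.22,1.03,0,0,0],[-1,0,-1.53,1.29,0,0,0],[-1,0,-1.84,1.54,0,0,0],[-1,0,-2.14,1.8,0,0,0],[-1,0,-2.45,2.06,0,0,0]],
  ],
)

```text
clock: 16.7
eef_pos: [507.3, 74.6, 54.7]
tcp_rot: [-2.443, -0.0, 0.066]
contact_force: [-0.8, -1.5, -0.4]
opening: -0.002
```

>>> apply_moves(
  targets=[
    [[-1,0,-0.23,0.19,0,0,0],[-1,0,-0.46,0.39,0,0,0],[-1,0,-0.61,0.51,0,0,0],[-1,0,-0.77,0.64,0,0,0]],
  ],
)

```text
clock: 17.1
eef_pos: [506.6, 84.7, 54.7]
tcp_rot: [-2.443, -0.0, 0.066]
contact_force: [0.9, -1.7, -1.1]
opening: 0.001
```

>>> apply_moves(
  targets=[
    [[-1,0,-0.11,0.1,0,0,0],[-1,0,-0.23,0.19,0,0,0]],
  ],
)

```text
clock: 17.3
eef_pos: [506.4, 87.8, 54.7]
tcp_rot: [-2.443, -0.0, 0.066]
contact_force: [-0.1, -0.3, -0.3]
opening: -0.001
```

>>> apply_moves(
  targets=[
    [[-1,0,-0.11,0.1,0,0,0],[-1,0,-0.23,0.19,0,0,0]],
  ],
)

```text
clock: 17.5
eef_pos: [506.2, 90.8, 54.7]
tcp_rot: [-2.444, -0.0, 0.066]
contact_force: [0.5, -0.7, -0.8]
opening: -0.001
```

>>> apply_moves(
  targets=[
    [[-1,0,-0.11,0.1,0,0,0],[-1,0,-0.23,0.19,0,0,0]],
  ],
)

```text
clock: 17.7
eef_pos: [506.0, 93.9, 54.7]
tcp_rot: [-2.444, 0.0, 0.066]
contact_force: [0.0, -1.3, -0.1]
opening: 0.002
```

```bash
python3 st.py
```

```text
p [506.   93.9  54.7] rot [-2.444  0.     0.066] F [ 0.  -1.3 -0.1] nest x,y -0.1 55.1 op 0.002 [-0.24  0.59  1.98  0.82  1.   -0.91]
```

>>> apply_moves(
  targets=[
    [[-1,0,-0.11,0.1,0,0,0],[-1,0,-0.23,0.19,0,0,0]],
  ],
)

```text
clock: 17.9
eef_pos: [505.8, 97.0, 54.7]
tcp_rot: [-2.444, 0.0, 0.066]
contact_force: [1.0, -1.4, -1.2]
opening: -0.003
```

>>> apply_moves(
  targets=[
    [[-1,0,-0.11,0.1,0,0,0],[-1,0,-0.23,0.19,0,0,0]],
  ],
)

```text
clock: 18.1
eef_pos: [505.6, 100.1, 54.7]
tcp_rot: [-2.444, 0.0, 0.066]
contact_force: [0.4, -1.4, -1.0]
opening: 0.001
```

>>> apply_moves(
  targets=[
    [[-1,0,-0.11,0.1,0,0,0],[-1,0,-0.23,0.19,0,0,0]],
  ],
)

```text
clock: 18.3
eef_pos: [505.4, 103.2, 54.8]
tcp_rot: [-2.444, -0.0, 0.066]
contact_force: [-0.5, -1.1, -1.1]
opening: 0.004
```

>>> apply_moves(
  targets=[
    [[-1,0,-0.11,0.1,0,0,0],[-1,0,-0.23,0.19,0,0,0]],
  ],
)

```text
clock: 18.5
eef_pos: [505.2, 106.0, 54.6]
tcp_rot: [-2.444, -0.0, 0.066]
contact_force: [-0.9, -12.4, 2.9]
opening: 0.0
```

```bash
python3 st.py
```

```text
p [505.2 106.   54.6] rot [-2.444 -0.     0.066] F [ -0.9 -12.4   2.9] nest x,y -0.0 67.3 op 0.0 [-0.22  0.59  1.99  0.83  0.99 -0.91]
```

>>> apply_moves(
  targets=[
    [[-1,0,-0.11,0.1,0,0,0],[-1,0,-0.15,0.13,0,0,0],[-1,0,-0.15,0.13,0,0,0]],
  ],
)

```text
clock: 18.8
eef_pos: [505.4, 106.2, 54.6]
tcp_rot: [-2.447, -0.002, 0.066]
contact_force: [-4.5, -19.3, 7.6]
opening: 0.001
```

```bash
python3 st.py
```

```text
p [505.4 106.2  54.6] rot [-2.447e+00 -2.000e-03  6.600e-02] F [ -4.5 -19.3   7.6] nest x,y 0.1 67.4 op 0.001 [-0.22  0.59  1.99  0.83  0.98 -0.91]
```

It has hit a firm stop: force rises to 19 N with no more motion, after about 158 mm of travel. Backing off.

>>> apply_moves(
  targets=[
    [[-1,0,0.15,-0.13,0,0,0],[-1,0,0.5,-0.42,0,0,0],[-1,0,1.2,-1,0,0,0],[-1,0,2.3,-1.9,0,0,0],[-1,0,3.8,-3.2,0,0,0],[-1,0,5.4,-4.5,0,0,0],[-1,0,6.9,-5.8,0,0,0],[-1,0,7.7,-6.5,0,0,0]],
  ],
)

```text
clock: 19.6
eef_pos: [512.4, 3.5, 55.2]
tcp_rot: [-2.448, -0.002, 0.065]
contact_force: [0.8, 0.3, 0.4]
opening: -0.003
```

>>> apply_moves(
  targets=[
    [[-1,0,0,-2,0,0,0],[-1,0,0,-4,0,0,0],[-1,0,0,-4,0,0,0]],
  ],
)

```text
clock: 19.9
eef_pos: [515.4, -23.9, 87.1]
tcp_rot: [-2.449, -0.005, 0.063]
contact_force: [0.1, -0.3, -0.8]
opening: 0.003
```

```bash
python3 - <<'E'
from st import *
f=r.grab_frame('wrist'); g=r.grab_frame('scene')
a=cv2.resize(f['pixels'][:,:,::-1],(400,300)); b=cv2.resize(g['pixels'][90:270,130:370,::-1],(400,300),interpolation=cv2.INTER_CUBIC)
cv2.imwrite('pics/end.png',np.hstack([a,b]))
E
```

```text
p [515.4 -23.9  87.1] rot [-2.449 -0.005  0.063] F [ 0.1 -0.3 -0.8] nest x,y 1.7 -63.0 op 0.003 [-0.43  0.58  1.87  0.66  1.16 -0.92]
```

View pics/end.png

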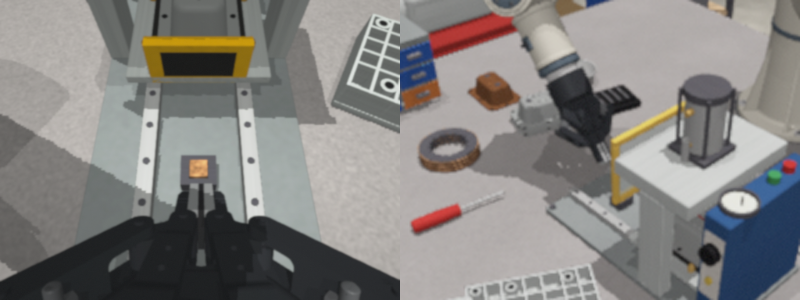

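The end view shows the plate at (198,57) pushed in under the guard, the rails empty, and the stack and bystanders undisturbed. One numeric check of the plate's face, then I hand in.

```bash
python3 - <<'E'
from st import *
P=pose(); f=r.grab_frame('wrist'); c=cam(f,P)
for z,row in ((36,77),(85,48)):
    X=back(c,198*1.28,row*1.28,z); print(z,X.round(1),'face nest-y',((X[:2]-[509.6,38.9])@ey).round(1))
print(s['clock'])
save(f,'end2.png',(150,0,360,110),3.5)
E
```

```text
p [514.  -22.1  85.7] rot [-2.448e+00 -2.000e-03  6.400e-02] F [ 0.  -0.1 -0.2] nest x,y 0.4 -61.2 op 0.001 [-0.43  0.58  1.87  0.66  1.16 -0.92]
36 [502.2 121.5  36. ] face nest-y 82.9
85 [503.4 109.3  85. ] face nest-y 70.7
20.0
```

View pics/end2.png

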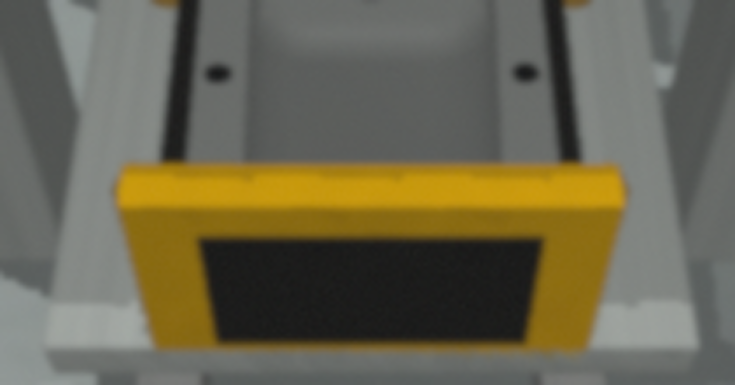

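The face lies at about +76 mm, the mean of 71 and 83 and as expected. The pan is still centred, with even dark margins at x≈175 and x≈562. Handing in.

```bash
python3 -c "
from rig import r
print(r.sign_off())"
```

```text
the job is handed in; nothing more can be done
None
```

I lifted the top pan off the stack and set it on the gasket pad between the pins. Then I pushed the carriage home with the shut gripper leaned back 40°, and handed the job in about 20 s into the 69 s allowed. The hand-in gave no verdict.

**Pan:** after release it sat flat and centred between the pins. After the push the visible rear part was still centred, with even margins on both sides.

**Stack:** the load after lifting was about 2.2 N, one pan's weight. The pictures showed the other two still standing in place.

**Carriage:**
- It let go at about 13 N.
- I took the last 20 mm or so in steps of about 3 mm, at about 15 mm/s.
- At the stop the force rose from 12 to 19 N with no further motion, after about 158 mm of travel. That fits a start near 12 mm.

**Last checks:** the robot touched nothing, and the bystanders in view were where they had been. Two camera readings put the pushed face at 71 and 83 mm. That is 12 mm apart, and their mean agrees with the 76 mm expected from the travel. The firm stop is therefore the better evidence that the carriage is home.

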